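# Re-engage the knob of the variable transformer and bring it back to zero

## Task

The big bar knob on top of the bench's variable transformer was only dropped loosely back on its spindle after a repair: it rides high and spins freely because the flat in its bore is not over the flat of the spindle. Turn it until the flats line up and push it fully home on the spindle, and wind the transformer down with it until the pointer stands at the zero mark. Let go of it and leave the other things on the bench where they are.

Things in the scene. Friction and masses are not known exactly. Their poses are not given: they have to be found in the camera images.
- variac: Variable transformer, 9 kg, fixed to the bench: grey louvred steel case 190 (x) x 175 mm, top plate at 153 mm, on it a round aluminium dial plate, 124 mm across and 3 mm thick. Origin: centre of its underside, on the dial's vertical axis; its front (meter, terminals) is its -x side.
- spindle_top (a point): End of the steel spindle on the dial's axis, 28 mm above dial_centre, now inside the knob. 14 mm thick, one flat (3.5 mm off axis) all the way up, facing the scale point where the brush stands: left somewhere 45 to 127 degrees clockwise of zero, just where is not reported. It turns against 0.05 N m of friction between firm stops and stays put. This point's axes are the transformer's.
- knob: Black plastic bar knob, loose, about 90 g, on the spindle. Skirt 72 mm across, 5 mm thick; on it a grip bar 22 mm wide (y), 64 long (x), top 42 mm above the underside. Origin: centre of its underside; z is its axis, +x points to its pointer (nib on the skirt, white lines). Home, the origin is level with dial_centre. It starts with the pointer anywhere 155 to 384 degrees clockwise of zero.
- grip_bar (a point): Middle of the grip bar, on the axis, 25 mm above the underside; axes as the knob's. The bore is round (14.6 mm) for 16 mm, then D-shaped with its flat on the pointer side. Out of line it rests on the spindle's end, 12 mm high, leaning up to 5 degrees, and turns freely either way. Held askew or pushed hard it may bind and drag the spindle round; fingertips pressed on the skirt set it square.
- dial_centre (a point): Centre of the top of the brass washer under the knob, on the axis, 158 mm above the bench; axes as the transformer's. With the flats in line to about 6 degrees the knob sinks 2 mm by itself; past two sprung leaves it goes on down under 5 N of push (up to 15 N if askew: ease it either way) until the skirt lies flat on this washer. Home, it has up to 6 degrees of play.
- pointer_tip (a point): Tip of the knob's pointer nib: 44 mm from the knob's axis along its +x, 1 mm above its underside.
- zero_mark (a point): Zero end of the scale, the broadest line on the dial plate: 44 mm from the axis, level with dial_centre, 160 degrees anticlockwise (seen from above) of the transformer's +x. The scale runs clockwise from here through 320 degrees. The spindle's lower stop is at zero, its upper stop at 320 degrees.
- screwdriver: Screwdriver lying on the bench, about 200 mm long: leave alone.
- multimeter: Orange hand multimeter, 150 x 75 x 32 mm (about 45 mm high at its dial), lying on the bench: leave alone. Origin: centre of its underside.
Not all that is in view belongs to the job. What is meant by the knob is not turquoise, and is the smaller of those in its own colour.

How it is judged:
By the outcome, as a careful person would: the job done as asked, in the order asked, and still so for the second after the job is handed in, with the robot touching nothing.
It also fails if it takes over 64 s, if anything falls off the work surface, if the arm or the gripper's body presses on something with over 40 N, if the wrist force passes 120 N, or if a joint passes its speed limit or range.

## Robot

A 6-joint arm with a two-finger parallel gripper is mounted at the origin on the work surface. World frame = base frame: x ahead of the robot, y to its left, z up, the work surface at z = 0. Lengths are in m, angles in rad, forces in N, time in s.
With the tool pointing down it reaches from about 0.375 to 0.9 m from the base axis. Payload 3.1 kg.
Tool frame: the origin (TCP) lies between the finger pads; the fingertips stand 22 mm ahead of it and the grasp point (between the pads) lies 3 mm ahead of it; z points along the fingers, y is the line along which they close (so a half turn about z gives the same grasp; the last joint's range is limited). The gripper opens to 87 mm and grips with 3 to 60 N. Pads are 19 mm wide; open, the fingers measure 117 mm over their backs; the gripper's body (75 mm by 190 mm) begins 51 mm behind the grasp point.
Start: joints at [-1.373, 0.527, 1.433, -0, 1.181, -0.178], TCP at [0.23, -0.581, 0.245] pointing down, gripper open.
Joint ranges: [-3.08, 3.08], [-0.75, 2.2], [0.22, 2.44], [-1.43, 4.57], [0, 2.65], [-2.85, 2.85]. Speed limits (rad/s): [2.79, 2.79, 3.14, 3.14, 3.14, 3.14].

## Interface

Orientations are given as a unit quaternion [x, y, z, w].
In Python, from rig import get_obs, camera, get_calibration, hand_in, cut_out gives the robot as it stands.
- The arm moves only by the shell command python3 -m inch 'ROWS' [OPENING] [FORCE]. ROWS is JSON, one flat list of numbers, 6 for each row, row after row: the shift along the tool's x, y, z scaled (see below), then the turn, a rotation vector about the tool's x, y, z scaled (see below). A call has 1 to 20 rows; each row is the pose to reach, as a shift and turn from the pose commanded when the call began, along the tool's axes at that moment; what a row does not reach only later rows make up. The controller multiplies each number of a shift by 0.08 m and each number of a turn by 90 degrees. A row lasts 1/12 s, in which the tool goes at most 41.7 mm and 7.16 degrees, less where a joint would pass 70% of its speed; a pose out of reach is approached as far as the arm can. A call with a number of a shift or a turn outside -1 to 1 is refused whole. A call with a gripper value outside its range is refused whole. OPENING is the finger opening in mm, from 0 to 87, set as the call begins (- or left out, the last holds). The fingers move at their own pace and stop on an object; FORCE is the grip in N (left out, the last holds). Time passes only in rows, so rows that repeat a pose let the fingers close. It gives the time, the measured TCP pose, the force, the opening and the grip force at its end, in the units of the state.
- get_obs(): the state, without advancing time (a new reading comes with each control period).
- camera(name): name is "scene" or "top" or "wrist"; returns the picture (400x640x3 uint8, red, green, blue); there is no depth.
- get_calibration(name): a dict with "vertical_fov" (degrees; the focal length in pixels is half the picture's height over the tangent of half this angle, whatever the lens; pixels are square), "cx", "cy" (the principal point, pixels), "T" (4x4, takes a point from camera to world coordinates). Camera axes: x right, y down, z forward; pixel columns grow to the right and rows downward; lengths in m; the calibration is good to about 2 mm. The wrist camera is an equidistant fisheye: a pixel r from the principal point sees the ray r / f radians off the axis. A picture is of the moment at which its call begins: read the wrist's pose just before it. get_calibration takes no time and is no camera call; for the wrist camera it gives the pose at the moment of the call.
- hand_in(): hands the job in; it is judged then, once.
Trained networks look in the newest picture that a camera, given by its name, has taken for a name from the list of things; names that differ only in an ending like _2 or _b are one class to them, and where a whole thing is asked for, a point or a joint stands for the part that bears it (a point fixed in the world has none). Each returns a list of dicts, best first, with "conf" (0 to 1); they miss things now and then, are a little off and sometimes report something else, mostly with a low value. They report only what shows in the picture. A call takes as long as a camera call. They do not tell look-alikes from the thing itself.
- cut_out(camera, thing): "region" (400x640 bool, what is visible of it) and "bbox" ([left, top, right, bottom] in pixels, round what is visible of it).
The state is a dict: "time": time; "q": joint angles; "joint_velocities": joint speeds; "joint_torque": joint torques, N m; "position": TCP position; "tool_rot": TCP orientation; "ft_force": force on the tool from outside, world axes, zero at the start; "moment": the same for the moment, N m; "grip_width": finger opening in m; "grip_force": force on a finger pad.
Only numpy, scipy, OpenCV 4.12 (cv2) and the standard library are available. Lean on these libraries where they do the work, as an engineer would, in place of code of your own. Each camera call takes 0.05 s, during which the arm holds its last target. There are 200 camera calls.

## Working session

There is one attempt and no reset: what is moved stays moved. The work goes in short steps, Python scripts to look and compute and a shell command to move; the robot and the scene stay as the last step left them, time stands still between calls to the robot, and variables do not carry over. Pictures are saved under pics/ and viewed, at most 10 in all, crops included, and the job is handed in when it is done.

```bash
mkdir -p pics; ls; cat > h.py <<'E'
import numpy as np,cv2
from rig import *
def ray(name,u,v,C=None):
    C=C or get_calibration(name); f=200/np.tan(np.radians(C["vertical_fov"])/2)
    d=np.array([(u-C["cx"])/f,(v-C["cy"])/f,1.])
    if name=="wrist":
        r=np.hypot(d[0],d[1]); d=np.array([*(d[:2]/max(r,1e-9)*np.sin(r)),np.cos(r)])
    T=np.array(C["T"]); return T[:3,3],T[:3,:3]@d
def onz(name,u,v,z,C=None):
    o,d=ray(name,u,v,C); return o+d*(z-o[2])/d[2]
def proj(name,p,C=None):
    C=C or get_calibration(name); f=200/np.tan(np.radians(C["vertical_fov"])/2)
    T=np.array(C["T"]); q=T[:3,:3].T@(np.array(p)-T[:3,3])
    if name=="wrist":
        r=np.hypot(q[0],q[1]); a=np.arctan2(r,q[2]); return np.array([C["cx"],C["cy"]])+f*a*q[:2]/max(r,1e-9)
    return np.array([C["cx"]+f*q[0]/q[2],C["cy"]+f*q[1]/q[2]])
def save(n,im): cv2.imwrite("pics/"+n,im[:,:,::-1])
E
python3 - <<'E'
from h import *
ims=[]
for c in ("top","scene"):
    im=camera(c); ims.append(im); save(c+"0.png",im)
    for t in ("knob","variac","multimeter"):
        for r in cut_out(c,t)[:4]:
            print(c,t,round(r["conf"],2),r["bbox"])
    C=get_calibration(c);print(np.round(C["T"],3).tolist(),C["vertical_fov"])
E
```

```text
pics
top knob 0.92 [339.8, 188.4, 364.8, 217.9]
top knob 0.81 [325.8, 123.0, 358.9, 158.9]
top knob 0.81 [273.5, 193.8, 296.2, 216.2]
top variac 0.71 [309.5, 162.2, 393.8, 246.2]
top multimeter 0.65 [403.5, 254.8, 457.6, 291.9]
[[0.001, -0.992, 0.127, 0.404], [-1.0, 0.001, 0.021, -0.019], [-0.021, -0.127, -0.992, 1.493], [0.0, 0.0, 0.0, 1.0]] 44.31751627907326
scene knob 0.93 [286.9, 143.5, 314.5, 170.6]
scene knob 0.68 [251.0, 128.4, 348.4, 236.1]
scene knob 0.67 [324.4, 236.7, 351.5, 264.9]
scene knob 0.56 [222.0, 221.3, 263.7, 256.5]
scene variac 0.8 [256.4, 126.9, 346.5, 233.8]
scene multimeter 0.59 [289.3, 90.5, 335.3, 133.2]
[[-0.839, 0.475, -0.267, 0.86], [0.545, 0.724, -0.423, 0.445], [-0.007, -0.5, -0.866, 1.038], [0.0, 0.0, 0.0, 1.0]] 50.65707551371168
```

View pics/top0.png

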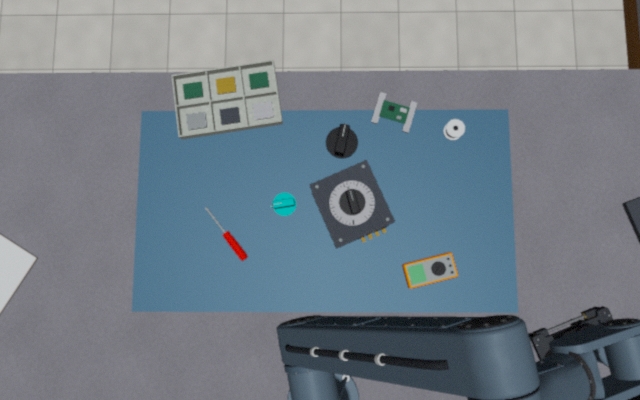

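View pics/scene0.png

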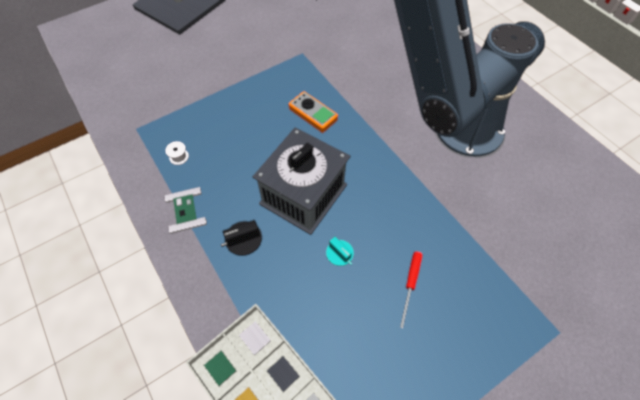

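The top picture shows the variac at about (352,203) with the black bar knob on its dial and the terminals at the lower right (373,236). The larger black knob (342,141) and the turquoise one (284,204) are decoys. The scene view agrees.

```bash
cat > a.py <<'E'
from h import *
im=cv2.imread("pics/top0.png"); g=im.min(2)
m=np.zeros_like(g); cv2.circle(m,(352,203),30,255,-1)
b=((g>110)&(m>0)).astype(np.uint8)
cs,_=cv2.findContours(b,0,2); c=max(cs,key=cv2.contourArea); e=cv2.fitEllipse(cv2.convexHull(c)); print(e)
D=onz("top",*e[0],.156); print("dial",D)
P=[onz("top",u,v,.153) for u,v in [(310,186),(365,161),(395,220),(337,248)]]
print(np.round(P,3),np.mean(P,0))
t=onz("top",373,236,.08); print("front dir deg",np.degrees(np.arctan2(*(t-D)[[1,0]])))
for i in range(4):
    d=P[(i+1)%4]-P[i]; print(np.linalg.norm(d),np.degrees(np.arctan2(d[1],d[0])))
o=get_obs(); print(o["position"],o["tool_rot"]); C=get_calibration("wrist"); print(np.round(C["T"],3).tolist(),C["vertical_fov"])
from scipy.spatial.transform import Rotation as R
print(np.round(R.from_quat(o["tool_rot"]).as_matrix(),3))
E
python3 a.py
```

```text
((351.6067199707031, 202.54150390625), (45.438323974609375, 45.66067123413086), 106.29228973388672)
dial [ 0.55811648 -0.07734777  0.156     ]
[[ 0.605  0.037  0.153]
 [ 0.674 -0.115  0.153]
 [ 0.51  -0.195  0.153]
 [ 0.434 -0.037  0.153]] [ 0.55591635 -0.077693    0.153     ]
front dir deg -143.96873438156777
0.1674932392603564 -65.37917986845177
0.18233775461844012 -153.9915449493785
0.17557654016190344 115.67463994845541
0.18554908223356154 23.49735796985138
[ 0.22997835 -0.58102207  0.2444165 ] [ 9.82304302e-01  1.87291838e-01 -4.20690990e-06 -1.58568499e-04]
[[0.367, -0.895, -0.255, 0.299], [-0.93, -0.354, -0.099, -0.552], [-0.001, 0.273, -0.962, 0.385], [0.0, 0.0, 0.0, 1.0]] 65.70646984690485
[[ 0.93   0.368 -0.   ]
 [ 0.368 -0.93   0.   ]
 [ 0.    -0.    -1.   ]]
```

```bash

python3 -m inch '[0.5,-0.4,-0.5,0,0,0, 0.876,-0.621,-0.6,0,0,0, 0.876,-0.621,-0.8,0,0,0]' 87
python3 -m inch '[0.5,-0.35,-0.2,0,0,0, 0.876,-0.621,-0.3,0,0,0, 0.876,-0.621,-0.33,0,0,0]'
python3 -m inch '[0.5,-0.35,-0.2,0,0,0, 0.876,-0.621,-0.3,0,0,0, 0.876,-0.621,-0.32,0,0,0]'
python3 -m inch '[0.5,-0.35,0,0,0,0, 0.876,-0.621,0,0,0,0, 0.876,-0.621,0,0,0,0]'
python3 -m inch '[0.5,-0.35,0,0,0,0, 0.876,-0.621,0,0,0,0, 0.876,-0.621,0,0,0,0]'
python3 -m inch '[0.5,-0.35,0,0,0,0, 0.876,-0.621,0,0,0,0, 0.876,-0.621,0,0,0,0]'
python3 -m inch '[0.5,-0.35,0,0,0,0, 0.876,-0.621,0,0,0,0, 0.876,-0.621,0,0,0,0, 0.876,-0.621,0,0,0,0, 0.876,-0.621,0,0,0,0]'
python3 - <<'E'
from h import *
im=camera("wrist");save("w0.png",im)
C=get_calibration("wrist")
for r in cut_out("wrist","knob")[:3]: print(r["conf"],r["bbox"])
D=[.558,-.0773,.156]; p=proj("wrist",D,C); print(p)
u,v=p.astype(int); s=90
c=im[max(0,v-s):v+s,max(0,u-s):u+s]; print(max(0,u-s),max(0,v-s))
save("w0c.png",cv2.resize(c,None,fx=3.3,fy=3.3,interpolation=cv2.INTER_CUBIC))
E
```

```text
time: 0.65
position: [0.2782, -0.5047, 0.3077]
tool_rot: [0.982, 0.188, 0.001, -0.003]
ft_force: [-0.2, 0.6, -0.3]
grip_width: 0.0868
grip_force: 0.0
time: 0.9
position: [0.3264, -0.4321, 0.3368]
tool_rot: [0.982, 0.189, 0.001, -0.001]
ft_force: [-0.6, 0.5, 0.2]
grip_width: 0.0869
grip_force: 0.0
time: 1.15
position: [0.3731, -0.3607, 0.3622]
tool_rot: [0.982, 0.189, 0.002, -0.0]
ft_force: [-1.2, -1.0, -0.4]
grip_width: 0.087
grip_force: 0.0
time: 1.4
position: [0.4196, -0.2879, 0.3607]
tool_rot: [0.982, 0.19, 0.001, -0.002]
ft_force: [-0.2, -0.2, -0.4]
grip_width: 0.0871
grip_force: 0.0
time: 1.65
position: [0.4666, -0.2164, 0.3605]
tool_rot: [0.982, 0.19, 0.001, -0.002]
ft_force: [-0.1, -0.7, 0.0]
grip_width: 0.0867
grip_force: 0.0
time: 1.9
position: [0.5136, -0.1449, 0.3605]
tool_rot: [0.982, 0.19, 0.001, -0.001]
ft_force: [-1.5, -0.9, -0.3]
grip_width: 0.0872
grip_force: 0.0
time: 2.32
position: [0.5578, -0.0781, 0.3602]
tool_rot: [0.982, 0.188, -0.001, 0.0]
ft_force: [0.2, -1.0, 0.2]
grip_width: 0.0866
grip_force: 0.0
0.88 [191.1, 90.6, 232.7, 131.4]
0.66 [295.0, 145.2, 355.9, 225.2]
0.56 [331.3, 5.6, 389.8, 72.1]
[322.98516207 181.11811643]
232 91
```

View pics/w0.png

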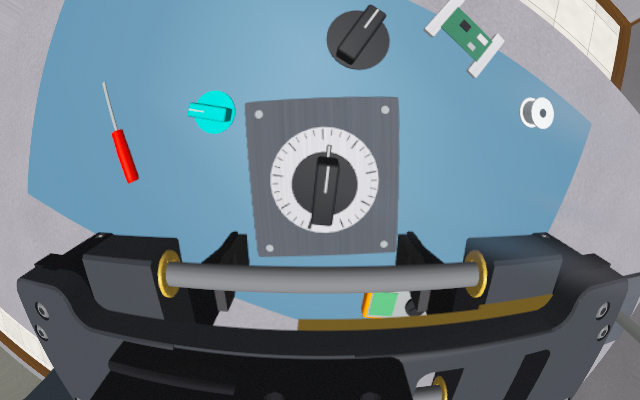

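The wrist view shows the dial at about (324,180), with the knob's pointer up at about (329,150). I'll zoom in for the scale.

View pics/w0c.png

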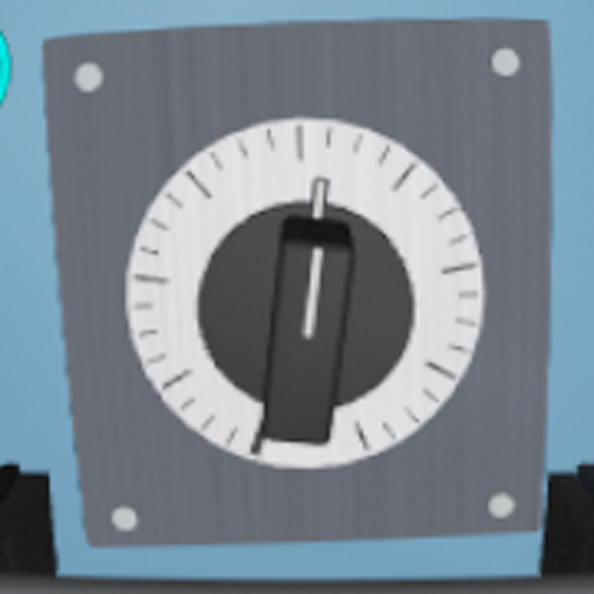

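```bash
cat > b.py <<'E'
from h import *
im=cv2.imread("pics/w0.png"); C=get_calibration("wrist")
m=np.zeros((400,640),np.uint8); cv2.circle(m,(324,181),58,255,-1)
b=((im.min(2)>150)&(m>0)).astype(np.uint8)
cs,_=cv2.findContours(b,0,2); h=cv2.convexHull(max(cs,key=cv2.contourArea))[:,0]
W=np.array([onz("wrist",u,v,.156,C)[:2] for u,v in h])
(cx,cy),r=cv2.minEnclosingCircle(W.astype(np.float32)); print("dial",cx,cy,r)
e=cv2.fitEllipse((W*1e4).astype(np.float32)); print(np.array(e[0])/1e4,e[1])
cs=[(249,102),(395,99),(398,251),(260,256)]
S=[onz("wrist",u,v,.153,C)[:2] for u,v in [(258.5,114.5),(385,110),(384,244),(269.5,248)]]
print(np.round(S,4).tolist(), np.mean(S,0))
for i in range(4):
    d=S[(i+1)%4]-S[i]; print(np.linalg.norm(d),np.degrees(np.arctan2(d[1],d[0])))
# polar unwrap at 2 deg
for rr in (.044,.050,.056):
    L=[]
    for a in range(0,360,3):
        u,v=proj("wrist",[cx+rr*np.cos(np.radians(a)),cy+rr*np.sin(np.radians(a)),.156],C)
        L.append(int(cv2.getRectSubPix(im,(1,1),(float(u),float(v))).mean()))
    print(rr,L)
E
python3 b.py
```

```text
dial 0.5582050681114197 -0.07891495525836945 0.06289990246295929
[ 0.55816475 -0.07874554] (1247.652099609375, 1250.7867431640625)
[[0.6029, 0.0181], [0.6597, -0.1124], [0.5114, -0.1774], [0.4544, -0.0468]] [ 0.55705742 -0.07960998]
0.1423253266449077 -66.48494729548429
0.1619210419412823 -156.32348073657735
0.14246809255008164 113.58711650198734
0.16209989170311206 23.625918804314704
0.044 [224, 223, 224, 224, 222, 216, 225, 227, 224, 224, 225, 223, 225, 222, 225, 226, 222, 225, 227, 224, 223, 222, 224, 224, 221, 222, 225, 226, 224, 223, 222, 224, 224, 223, 223, 223, 222, 221, 220, 219, 220, 221, 223, 223, 223, 222, 222, 222, 223, 223, 223, 222, 221, 223, 222, 221, 221, 222, 224, 221, 183, 49, 64, 63, 62, 63, 61, 62, 61, 63, 61, 68, 207, 222, 222, 222, 225, 224, 224, 224, 223, 223, 225, 225, 224, 222, 222, 224, 224, 223, 222, 222, 222, 222, 223, 222, 222, 223, 223, 223, 223, 223, 223, 224, 224, 224, 224, 227, 227, 226, 223, 223, 224, 224, 223, 223, 224, 227, 227, 228]
0.05 [228, 224, 223, 224, 225, 223, 226, 227, 174, 226, 225, 224, 223, 225, 227, 222, 226, 225, 224, 222, 224, 172, 
[... 385 characters left out ...]
148, 213, 223, 223, 222, 221, 223, 224, 226, 226, 227, 227, 223, 207, 197, 224, 223, 226, 228]
0.056 [228, 198, 223, 224, 221, 216, 226, 228, 164, 226, 224, 189, 219, 226, 214, 209, 226, 224, 183, 224, 221, 176, 225, 224, 217, 207, 223, 225, 173, 219, 221, 193, 220, 221, 192, 191, 220, 218, 185, 220, 221, 161, 219, 219, 211, 204, 220, 214, 166, 223, 220, 184, 221, 222, 211, 212, 221, 220, 174, 221, 217, 87, 196, 225, 224, 225, 225, 225, 225, 223, 223, 225, 222, 223, 201, 206, 225, 221, 192, 227, 224, 197, 225, 223, 209, 209, 223, 220, 155, 223, 222, 172, 219, 221, 212, 207, 224, 223, 186, 224, 224, 153, 215, 221, 210, 208, 222, 223, 184, 222, 221, 193, 225, 227, 214, 203, 224, 223, 177, 225]
```

```bash
python3 - <<'E'
from h import *
C=get_calibration("wrist"); o=get_obs()
f=lambda x,y:(232+x/3.3-.35,91+y/3.3-.35)
A=np.array([.558,-.0785])
for z in (.160,.171):
    n=onz("wrist",*f(321,180),z,C)[:2]-A; print("nib",z,np.hypot(*n),np.degrees(np.arctan2(n[1],n[0])))
a=onz("wrist",*f(317,250),.212,C);b=onz("wrist",*f(307,337),.212,C);d=a-b
print("line",np.degrees(np.arctan2(d[1],d[0])),a,b)
K=[onz("wrist",*f(*p),.212,C)[:2] for p in [(284,246),(350,247),(331,442),(264,440)]]
print("bar",np.round(K,4).tolist(),np.mean(K,0))
d=(K[0]+K[1]-K[2]-K[3])/2; print(np.linalg.norm(d),np.degrees(np.arctan2(d[1],d[0])))
print(np.round(o["q"],3),o["position"])
E
```

```text
nib 0.16 0.04216214662245162 13.876217089365621
nib 0.171 0.04318243153316494 14.373663506702263
line 15.221317411459399 [ 0.58401907 -0.0719005   0.212     ] [ 0.55903498 -0.07869851  0.212     ]
bar [[0.5816, -0.0627], [0.5883, -0.0804], [0.5313, -0.0974], [0.5245, -0.0784]] [ 0.55646014 -0.07973071]
0.05934980187526846 16.050476418994695
[-3.380e-01  3.280e-01  1.435e+00 -1.000e-03  1.379e+00  8.570e-01] [ 0.55748315 -0.0788175   0.36038694]
```

```bash

python3 -m inch '[0,0,0.5,0,0,0.072, 0,0,1,0,0,0.072, 0,0,1,0,0,0.072]' 45
python3 -m inch '[0,0,0.4,0,0,0, 0,0,0.7,0,0,0, 0,0,0.9,0,0,0, 0,0,0.9,0,0,0, 0,0,0.9,0,0,0]' 45
python3 -m inch '[0,0,0.04,0,0,0, 0,0,0.08,0,0,0, 0,0,0.08,0,0,0,0,0,0.08,0,0,0]'
python3 -m inch '[0,0,0.0,0,0,0, 0,0,0.0,0,0,0]' | head -4
python3 - <<'E'
from h import *
o=get_obs();print(o["position"],o["ft_force"],o["moment"],o["q"])
save("w1.png",camera("wrist")[60:,150:500].repeat(2,0).repeat(2,1)[:600])
E
```

```text
time: 2.67
position: [0.5526, -0.0774, 0.2738]
tool_rot: [0.991, 0.13, -0.007, -0.003]
ft_force: [-1.5, 0.2, -1.1]
grip_width: 0.0745
grip_force: 0.0
time: 3.08
position: [0.5584, -0.0784, 0.2094]
tool_rot: [0.991, 0.131, -0.0, 0.0]
ft_force: [0.7, -0.0, 0.7]
grip_width: 0.0469
grip_force: 0.0
time: 3.42
position: [0.5585, -0.0774, 0.203]
tool_rot: [0.991, 0.132, 0.001, 0.0]
ft_force: [0.2, 0.3, -0.1]
grip_width: 0.0449
grip_force: 0.0
time: 3.58
position: [0.5584, -0.0772, 0.2026]
tool_rot: [0.991, 0.132, 0.0, 0.0]
ft_force: [0.2, 0.3, 0.2]
[ 0.55839188 -0.0772332   0.20259473] [0.18271469 0.29296866 0.17440124] [0.07765349 0.06757383 0.02491174] [-3.35659351e-01  4.98363320e-01  1.63200974e+00  2.76217814e-05
  1.01043590e+00  9.71261111e-01]
```

View pics/w1.png

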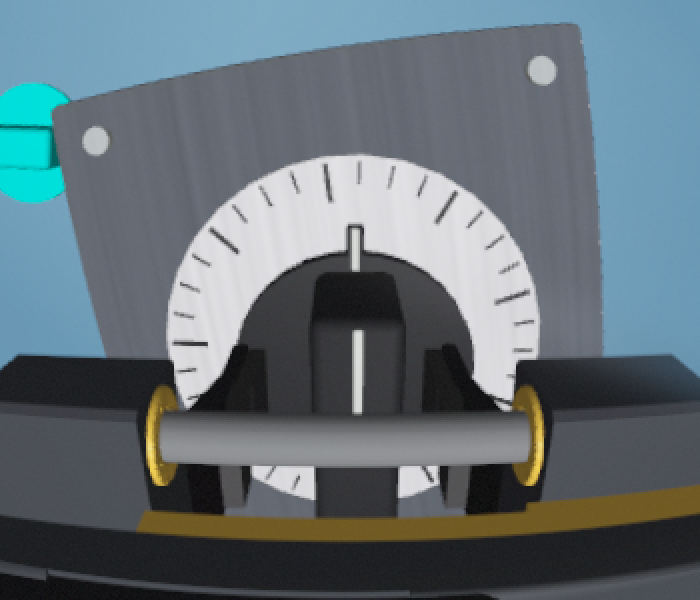

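The bar is centred between the open fingers and aligned with them. Next, close to just over the bar width and lower until the fingertips touch the skirt.

```bash

python3 -m inch '[0,0,0.03,0,0,0, 0,0,0.04,0,0,0, 0,0,0.04,0,0,0, 0,0,0.04,0,0,0]' 26 5
python3 -m inch '[0,0,0.015,0,0,0, 0,0,0.015,0,0,0, 0,0,0.015,0,0,0]'
python3 -m inch '[0,0,0.015,0,0,0, 0,0,0.015,0,0,0, 0,0,0.015,0,0,0]'
python3 -m inch '[0,0,0,0,0,0, 0,0,0,0,0,0, 0,0,0,0,0,0]'
```

```text
time: 3.97
position: [0.5581, -0.0772, 0.1987]
tool_rot: [0.991, 0.131, -0.0, -0.0]
ft_force: [0.1, -0.0, -0.9]
grip_width: 0.0286
grip_force: 0.0
time: 4.22
position: [0.5584, -0.0776, 0.1978]
tool_rot: [0.991, 0.131, 0.0, 0.0]
ft_force: [-0.1, -0.8, 0.6]
grip_width: 0.0262
grip_force: 0.5
time: 4.47
position: [0.5586, -0.0776, 0.1972]
tool_rot: [0.991, 0.132, 0.001, 0.0]
ft_force: [-0.9, -2.2, 4.7]
grip_width: 0.026
grip_force: 3.2
time: 4.72
position: [0.5586, -0.0776, 0.1972]
tool_rot: [0.991, 0.132, 0.001, 0.0]
ft_force: [-0.9, -1.2, 5.4]
grip_width: 0.0266
grip_force: 3.7
```

```bash

python3 -m inch '[0,0.01,-0.004,0,0,0, 0,0.01,-0.004,0,0,0]'
python3 -m inch '[0,0,0,0,0,-0.03, 0,0,0,0,0,-0.06, 0,0,0,0,0,-0.1, 0,0,0,0,0,-0.13, 0,0,0,0,0,-0.16, 0,0,0,0,0,-0.16]'
```

```text
time: 4.88
position: [0.5586, -0.0778, 0.1972]
tool_rot: [0.991, 0.131, 0.0, -0.0]
ft_force: [0.0, 1.2, 5.7]
grip_width: 0.026
grip_force: 3.1
time: 5.38
position: [0.5584, -0.0782, 0.1972]
tool_rot: [0.967, 0.256, -0.0, 0.0]
ft_force: [-1.0, -0.9, 6.5]
grip_width: 0.0258
grip_force: 3.3
```

```bash

python3 -m inch '[0,0,-0.005,0,0,-0.04, 0,0,-0.005,0,0,-0.08, 0,0,-0.005,0,0,-0.12, 0,0,-0.005,0,0,-0.16, 0,0,-0.005,0,0,-0.2, 0,0,-0.005,0,0,-0.24, 0,0,-0.005,0,0,-0.24]'
python3 -m inch '[0,0,0,0,0,-0.03, 0,0,0,0,0,-0.06, 0,0,0,0,0,-0.09, 0,0,0,0,0,-0.09]'
python3 - <<'E'
from h import *
save("w2.png",camera("wrist")[60:,150:500].repeat(2,0).repeat(2,1)[:600])
E
```

```text
time: 5.97
position: [0.5577, -0.0783, 0.1971]
tool_rot: [0.902, 0.432, -0.001, -0.0]
ft_force: [-2.1, -1.6, 4.7]
grip_width: 0.0262
grip_force: 2.4
time: 6.3
position: [0.558, -0.0782, 0.197]
tool_rot: [0.87, 0.494, -0.001, -0.0]
ft_force: [-1.8, -1.4, 2.9]
grip_width: 0.0261
grip_force: 1.6
```

View pics/w2.png

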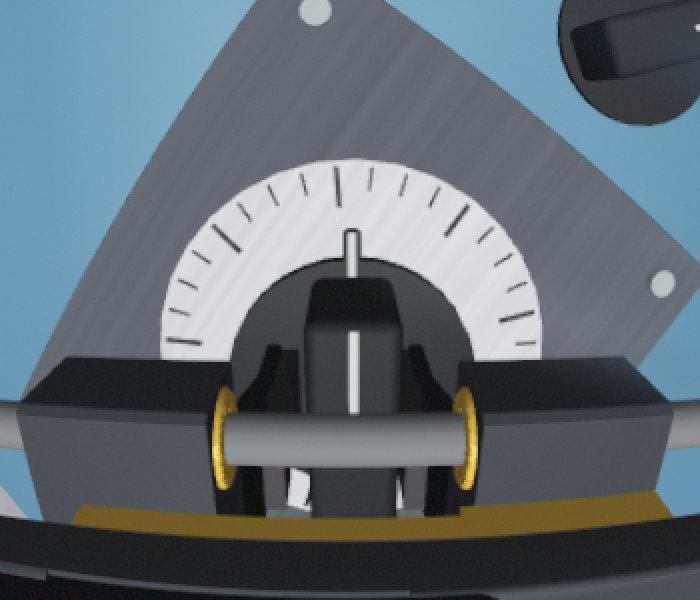

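The knob turns with the tool and the pointer stays centred at (352,232). I'll keep turning in small steps and watch for the drop.

```bash

python3 -m inch '[0,0,0.004,0,0,-0.03, 0,0,0.004,0,0,-0.06, 0,0,0.004,0,0,-0.08]' | egrep 'posi|rot|ft'
python3 -m inch '[0,0,0,0,0,-0.03, 0,0,0,0,0,-0.06, 0,0,0,0,0,-0.08]'| egrep 'posi|rot|ft'
python3 -m inch '[0,0,0,0,0,-0.03, 0,0,0,0,0,-0.06, 0,0,0,0,0,-0.08]'| egrep 'posi|rot|ft'
```

```text
position: [0.5582, -0.0781, 0.1968]
tool_rot: [0.837, 0.548, -0.0, -0.0]
ft_force: [-1.2, -1.3, 2.2]
position: [0.5583, -0.078, 0.1967]
tool_rot: [0.801, 0.599, -0.0, -0.0]
ft_force: [-1.1, -1.8, 1.8]
position: [0.5584, -0.0779, 0.1967]
tool_rot: [0.762, 0.648, 0.0, -0.0]
ft_force: [-0.1, -0.8, 1.3]
```

```bash

python3 -m inch '[0,0,0.006,0,0,-0.03, 0,0,0.006,0,0,-0.06, 0,0,0.006,0,0,-0.08]' | egrep 'posi|rot|ft'
python3 -m inch '[0,0,0.003,0,0,-0.03, 0,0,0.003,0,0,-0.06, 0,0,0.003,0,0,-0.08]'| egrep 'posi|rot|ft'
python3 -m inch '[0,0,0.003,0,0,-0.03, 0,0,0.003,0,0,-0.06, 0,0,0.003,0,0,-0.08]'| egrep 'posi|rot|ft'
```

```text
position: [0.5584, -0.0776, 0.196]
tool_rot: [0.719, 0.695, 0.0, -0.0]
ft_force: [-0.1, -0.3, -0.4]
position: [0.5582, -0.0775, 0.1955]
tool_rot: [0.674, 0.738, 0.0, -0.001]
ft_force: [0.4, -0.4, -0.5]
position: [0.5584, -0.0775, 0.1953]
tool_rot: [0.627, 0.779, 0.0, -0.0]
ft_force: [0.7, -0.5, 0.8]
```

```bash

python3 -m inch '[0,0,0.006,0,0,0, 0,0,0.012,0,0,0, 0,0,0.012,0,0,0]' | egrep 'posi|rot|ft'
python3 -m inch '[0,0,0.006,0,0,0, 0,0,0.012,0,0,0, 0,0,0.012,0,0,0]' | egrep 'posi|rot|ft'
python3 - <<'E'
from h import *
print(get_obs()["moment"])
save("w3.png",camera("wrist")[60:,150:500].repeat(2,0).repeat(2,1)[:600])
E
```

```text
position: [0.5584, -0.0776, 0.1948]
tool_rot: [0.627, 0.779, 0.0, -0.0]
ft_force: [-0.0, 1.2, 0.8]
position: [0.5584, -0.0776, 0.1942]
tool_rot: [0.627, 0.779, 0.0, -0.0]
ft_force: [0.5, 2.6, 3.5]
[ 0.29108887 -0.16383463  0.01398232]
```

View pics/w3.png

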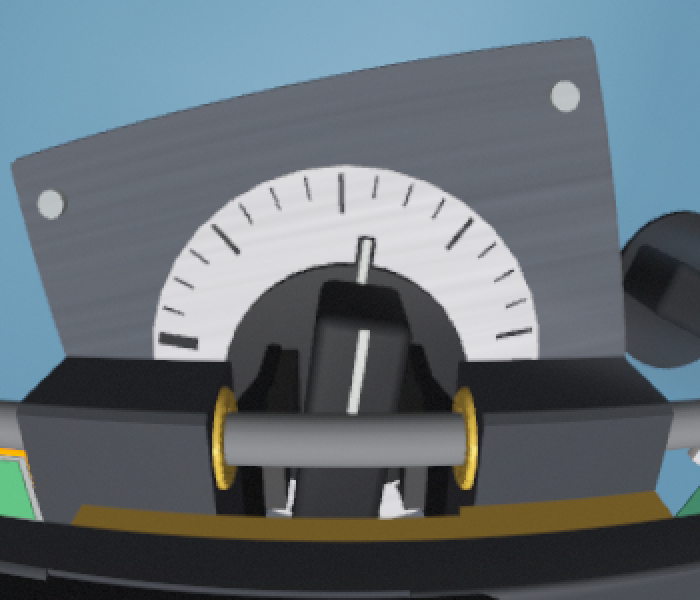

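The pointer now lags at (367,240), so the D has caught and the knob has sunk about 2 mm. I'll ease the torque off and push.

```bash

python3 -m inch '[0,0,0,0,0,0.06, 0,0,0.006,0,0,0.06, 0,0,0.012,0,0,0.06]' | egrep 'posi|rot|ft'
python3 -m inch '[0,0,0.006,0,0,0, 0,0,0.012,0,0,0, 0,0,0.012,0,0,0]' | egrep 'posi|rot|ft'
python3 -m inch '[0,0,0.006,0,0,0, 0,0,0.012,0,0,0, 0,0,0.012,0,0,0]' | egrep 'posi|rot|ft'
```

```text
position: [0.5588, -0.0781, 0.1937]
tool_rot: [0.662, 0.75, 0.0, 0.0]
ft_force: [-0.5, 1.8, 6.0]
position: [0.5588, -0.0781, 0.1928]
tool_rot: [0.662, 0.75, 0.0, 0.001]
ft_force: [0.1, 1.8, 5.5]
position: [0.5588, -0.0781, 0.192]
tool_rot: [0.662, 0.75, 0.0, 0.001]
ft_force: [-1.5, 1.8, 6.7]
```

```bash

python3 -m inch '[0,0,0.008,0,0,0, 0,0,0.016,0,0,0, 0,0,0.024,0,0,0]' | egrep 'posi|ft'
python3 -m inch '[0,0,0.008,0,0,0, 0,0,0.016,0,0,0, 0,0,0.024,0,0,0]' | egrep 'posi|ft'
python3 -m inch '[0,0,0.008,0,0,0, 0,0,0.016,0,0,0, 0,0,0.016,0,0,0]' | egrep 'posi|rot|ft'
```

```text
position: [0.5589, -0.0781, 0.1906]
ft_force: [-1.2, 2.5, 10.9]
position: [0.5589, -0.0782, 0.1885]
ft_force: [-1.4, 1.3, 9.0]
position: [0.5589, -0.0781, 0.1872]
tool_rot: [0.662, 0.75, 0.0, 0.001]
ft_force: [0.1, 1.3, 7.0]
```

```bash

python3 -m inch '[0,0,0.01,0,0,0, 0,0,0.02,0,0,0, 0,0,0.02,0,0,0]' | egrep 'posi|ft'
python3 -m inch '[0,0,0.006,0,0,0, 0,0,0.012,0,0,0, 0,0,0.012,0,0,0]' | egrep 'posi|ft'
python3 -m inch '[0,0,0.006,0,0,0, 0,0,0.012,0,0,0, 0,0,0.012,0,0,0]' | egrep 'posi|ft'
```

```text
position: [0.5589, -0.0782, 0.1857]
ft_force: [-1.0, 2.0, 9.3]
position: [0.559, -0.0781, 0.1855]
ft_force: [-1.3, 2.5, 13.7]
position: [0.559, -0.0781, 0.1854]
ft_force: [-4.3, 2.6, 16.7]
```

```bash

python3 -m inch '[0,0,0.006,0,0,0, 0,0,0.015,0,0,0, 0,0,0.015,0,0,0]' | egrep 'posi|ft'
python3 -m inch '[0,0,-0.04,0,0,0, 0,0,-0.08,0,0,0, 0,0,-0.08,0,0,0]' 25 | egrep 'posi|ft|grip'
python3 -m inch '[0,0,0,0,0,-0.06, 0,0,0,0,0,-0.12, 0,0,0,0,0,-0.18, 0,0,0,0,0,-0.24, 0,0,0,0,0,-0.3, 0,0,0,0,0,-0.36, 0,0,0,0,0,-0.42, 0,0,0,0,0,-0.48, 0,0,0,0,0,-0.54, 0,0,0,0,0,-0.6, 0,0,0,0,0,-0.66, 0,0,0,0,0,-0.72, 0,0,0,0,0,-0.78, 0,0,0,0,0,-0.84, 0,0,0,0,0,-0.84, 0,0,0,0,0,-0.84]' | egrep 'posi|rot|ft|grip'
python3 - <<'E'
from h import *
print(get_obs()["moment"],get_obs()["q"][5])
save("w4.png",camera("wrist")[60:,150:500].repeat(2,0).repeat(2,1)[:600])
E
```

```text
position: [0.559, -0.0781, 0.1852]
ft_force: [-5.1, 2.7, 24.3]
position: [0.5584, -0.0783, 0.188]
ft_force: [-0.2, 0.0, -0.7]
grip_width: 0.0247
grip_force: 0.0
position: [0.5584, -0.0791, 0.1874]
tool_rot: [0.065, 0.998, -0.001, -0.0]
ft_force: [-0.5, -3.4, 1.9]
grip_width: 0.025
grip_force: 1.9
[-0.5015708  -0.11995335 -0.06013449] -1.7769015114311753
```

View pics/w4.png

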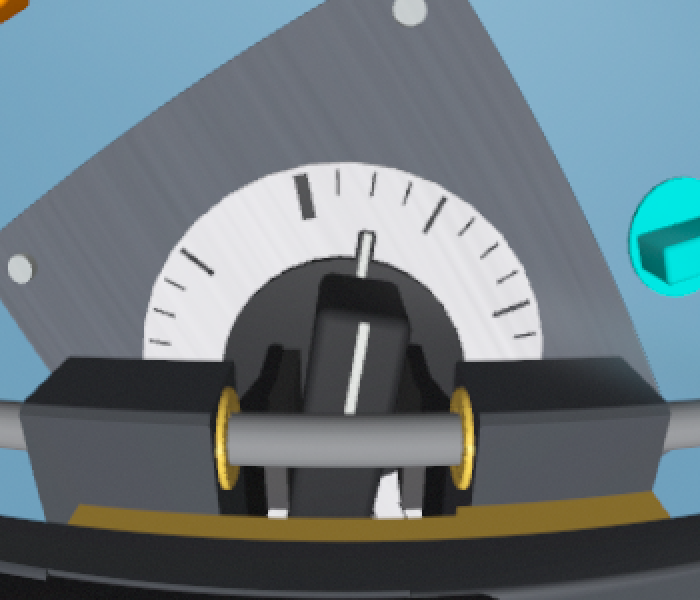

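The broad zero line is at about (304,197) and the pointer is at (366,240), some 19° short. I'll grip the bar and bring it up to the stop.

```bash

python3 -m inch '[0,0,0,0,0,0, 0,0,0,0,0,0, 0,0,0,0,0,0, 0,0,0,0,0,0]' 20 12 | egrep 'posi|rot|ft|grip'
python3 -m inch '[0,0,0,0,0,-0.04, 0,0,0,0,0,-0.08, 0,0,0,0,0,-0.11, 0,0,0,0,0,-0.11]' | egrep 'posi|rot|ft|grip'
python3 -c "from rig import *;print(get_obs()['moment'])"
python3 -m inch '[0,0,0,0,0,-0.02, 0,0,0,0,0,-0.04, 0,0,0,0,0,-0.04]' | egrep 'posi|rot|ft|grip'
python3 -c "from rig import *;print(get_obs()['moment'])"
```

```text
position: [0.5583, -0.0788, 0.1875]
tool_rot: [0.065, 0.998, -0.001, -0.0]
ft_force: [0.1, -5.9, 0.2]
grip_width: 0.0232
grip_force: 12.0
position: [0.5584, -0.079, 0.1875]
tool_rot: [-0.022, 1.0, -0.001, -0.0]
ft_force: [-1.1, -5.6, 0.4]
grip_width: 0.0224
grip_force: 12.4
[-0.82821576 -0.02485213 -0.08404586]
position: [0.5584, -0.0791, 0.1875]
tool_rot: [-0.054, 0.999, -0.001, -0.0]
ft_force: [-0.2, -5.8, -0.8]
grip_width: 0.0223
grip_force: 12.6
[-0.94019258 -0.09528162 -0.09480116]
```

```bash

python3 -m inch '[0,-0.01,0,0,0,0, 0,-0.01,0,0,0,0]' | egrep 'posi|rot|ft|grip'
python3 -m inch '[0,0,0,0,0,0.03, 0,0,0,0,0,0.03, 0,0,0,0,0,0.03]' | egrep 'posi|rot|ft|grip'
python3 -m inch '[0,0,0,0,0,0, 0,0,0,0,0,0, 0,0,0,0,0,0, 0,0,0,0,0,0]' 40 | egrep 'posi|rot|ft|grip'
python3 -m inch '[0,0,-0.4,0,0,0, 0,0,-0.8,0,0,0, 0,0,-1,0,0,0, 0,0,-1,0,0,0]' | egrep 'posi'
python3 -m inch '[0,0,-0.4,0,0,0, 0,0,-0.8,0,0,0, 0,0,-0.9,0,0,0, 0,0,-0.9,0,0,0, 0,0,-0.9,0,0,0]' 87 | egrep 'posi|rot|time'
cat > c.py <<'E'
from h import *
import sys
im=camera("wrist"); C=get_calibration("wrist"); save(sys.argv[1]+".png",im)
u,v=proj("wrist",[.558,-.0785,.17],C).astype(int); s=75
print(u-s,v-s); save(sys.argv[1]+"c.png",cv2.resize(im[v-s:v+s,u-s:u+s],None,fx=4,fy=4,interpolation=cv2.INTER_CUBIC))
E
python3 c.py w5
```

```text
position: [0.5585, -0.0792, 0.1876]
tool_rot: [-0.053, 0.999, -0.0, -0.0]
ft_force: [0.3, -5.0, -0.0]
grip_width: 0.0222
grip_force: 12.6
position: [0.559, -0.0793, 0.1876]
tool_rot: [-0.03, 1.0, -0.0, 0.0]
ft_force: [0.9, -5.3, -1.4]
grip_width: 0.021
grip_force: 13.5
position: [0.5579, -0.0778, 0.1875]
tool_rot: [-0.03, 1.0, 0.001, -0.001]
ft_force: [0.5, 0.3, -0.4]
grip_width: 0.0374
grip_force: 0.0
position: [0.5607, -0.0789, 0.2719]
time: 14.95
position: [0.5578, -0.0783, 0.3386]
tool_rot: [-0.03, 1.0, 0.001, -0.001]
244 116
```

View pics/w5c.png

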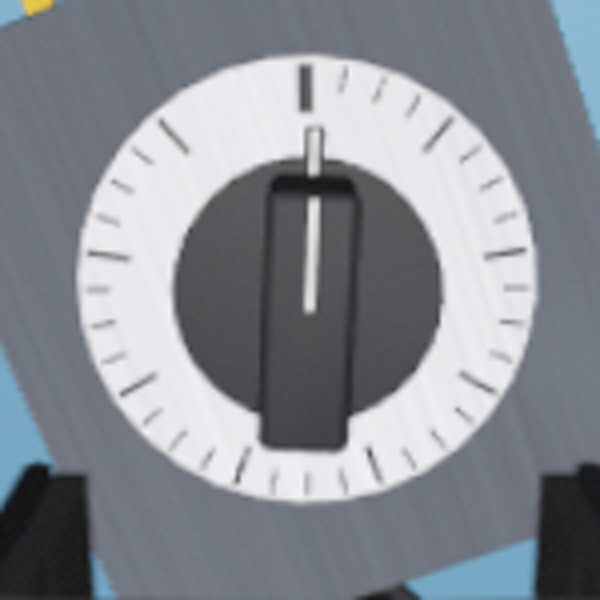

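Knob flat on the dial; zero line at crop (306,88), nib tip at (314,128), slightly clockwise of zero.

```bash
python3 - <<'E'
from h import *
C=get_calibration("wrist")
f=lambda x,y:(244+x/4-.375,116+y/4-.375)
W=lambda x,y,z:onz("wrist",*f(x,y),z,C)[:2]
im=cv2.imread("pics/w5.png")
sub=im[116:266,244:394]; b=(sub.min(2)>150).astype(np.uint8)
cs,_=cv2.findContours(b,0,2); h=cv2.convexHull(max(cs,key=cv2.contourArea))[:,0]
H=np.array([onz("wrist",u+244,v+116,.156,C)[:2] for u,v in h]); c,ax,_=cv2.fitEllipse((H*1e4).astype(np.float32)); A=np.array(c)/1e4; print(A,ax)
ang=lambda p:np.degrees(np.arctan2(*(p)[::-1]))%360
print("zero",ang(W(306,88,.156)-A),"nib",ang(W(314,132,.160)-A),np.linalg.norm(W(314,128,.160)-A))
print("line",ang(W(315,198,.2)-W(309,312,.2)),W(309,312,.2)-A)
K=[W(x,y,.2) for x,y in [(270,190),(361,190),(350,448),(260,446)]];print("bar",ang(K[0]+K[1]-K[2]-K[3]),np.mean(K,0)-A)
print([np.linalg.norm(W(175,287,z)-W(441,287,z)) for z in (.163,.165,.175)])
E
```

```text
[ 0.55754287 -0.07772416] (1245.1663818359375, 1246.5823974609375)
zero 183.43807684251152 nib 180.65549261977074 0.04330819903929988
line 180.41147082383355 [-0.00447373  0.00045845]
bar 181.07336307044466 [-0.00210034  0.00085266]
[np.float64(0.06989897703394383), np.float64(0.06945664569995251), np.float64(0.06724498902999575)]
```

The pointer is about 2.8° short. Regrip and turn slightly further.

```bash

python3 -m inch '[0,0,0.5,0,0,0, 0,0,0.9,0,0,0, 0,0,0.9,0,0,0, 0,0,0.9,0,0,0]' 40 | egrep 'posi|ft'
python3 -m inch '[0,0,0.4,0,0,0, 0,0,0.7,0,0,0, 0,0,0.9,0,0,0, 0,0,1,0,0,0, 0,0,1,0,0,0, 0,0,1,0,0,0]' | egrep 'posi|ft'
python3 -m inch '[0,0,0,0,0,0, 0,0,0,0,0,0, 0,0,0,0,0,0, 0,0,0,0,0,0, 0,0,0,0,0,0]' 20 25 | egrep 'posi|rot|ft|grip'
python3 -m inch '[0,0,0,0,0,-0.015, 0,0,0,0,0,-0.03, 0,0,0,0,0,-0.03, 0,0,0,0,0,-0.03]' | egrep 'posi|rot|ft|grip'
python3 -c "from rig import *;print(get_obs()['moment'])"
python3 -m inch '[0,0,0,0,0,0, 0,0,0,0,0,0, 0,0,0,0,0,0, 0,0,0,0,0,0]' 40 | egrep 'posi|rot|ft|grip'
python3 -m inch '[0,0,-0.4,0,0,0, 0,0,-0.8,0,0,0, 0,0,-1,0,0,0, 0,0,-1,0,0,0]' | egrep 'posi'
python3 -m inch '[0,0,-0.4,0,0,0, 0,0,-0.8,0,0,0, 0,0,-0.9,0,0,0, 0,0,-0.9,0,0,0, 0,0,-0.9,0,0,0]' 87 | egrep 'posi|rot|time'
python3 c.py w6
```

```text
position: [0.5563, -0.0781, 0.2646]
ft_force: [0.1, 1.0, 1.0]
position: [0.5594, -0.0792, 0.1888]
ft_force: [0.6, 0.8, 0.2]
position: [0.559, -0.0796, 0.1886]
tool_rot: [-0.03, 1.0, -0.001, 0.001]
ft_force: [-1.5, -1.9, 2.9]
grip_width: 0.0214
grip_force: 9.6
position: [0.559, -0.0796, 0.1886]
tool_rot: [-0.054, 0.999, -0.001, 0.001]
ft_force: [-1.7, -3.0, 5.2]
grip_width: 0.0208
grip_force: 24.9
[-0.39138204 -0.06242648 -0.00616458]
position: [0.558, -0.0783, 0.1872]
tool_rot: [-0.053, 0.999, 0.001, -0.001]
ft_force: [0.6, -0.7, -0.5]
grip_width: 0.0368
grip_force: 0.0
position: [0.5608, -0.0792, 0.2716]
time: 17.67
position: [0.5578, -0.0785, 0.3385]
tool_rot: [-0.053, 0.999, 0.0, -0.001]
244 115
```

View pics/w6c.png

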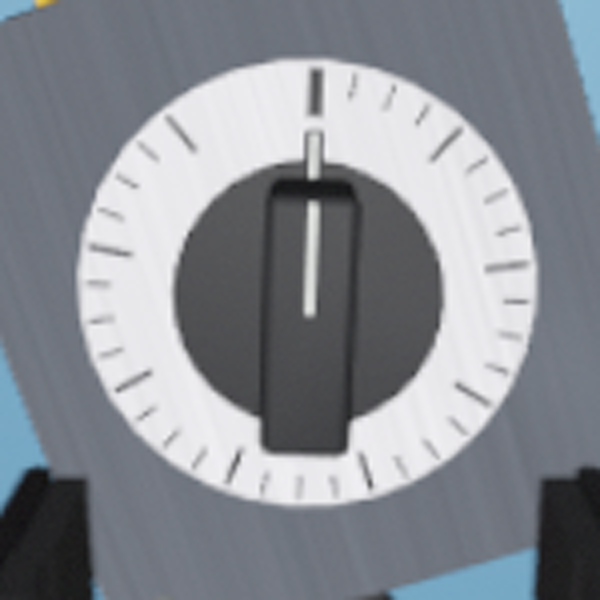

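The pointer is now on the zero line: nib at (314,132), line at (316,92), axis near (309,285). Next I'll take up the fit's play so the spindle itself is against its lower stop, then come back by the same angle.

```bash

python3 -m inch '[0,0,0.5,0,0,0, 0,0,0.9,0,0,0, 0,0,0.9,0,0,0, 0,0,0.9,0,0,0]' 40 | egrep 'posi|ft'
python3 -m inch '[0,0,0.4,0,0,0, 0,0,0.7,0,0,0, 0,0,0.9,0,0,0, 0,0,1,0,0,0, 0,0,1,0,0,0, 0,0,1,0,0,0]' | egrep 'posi|ft'
python3 -m inch '[0,0,0,0,0,0, 0,0,0,0,0,0, 0,0,0,0,0,0, 0,0,0,0,0,0, 0,0,0,0,0,0, 0,0,0,0,0,0]' 20 25 | egrep 'posi|rot|ft|grip'
python3 -c "from rig import *;print(get_obs()['moment'])"
python3 -m inch '[0,0,0,0,0,-0.015, 0,0,0,0,0,-0.03, 0,0,0,0,0,-0.03]' | egrep 'rot'
python3 -c "from rig import *;print(get_obs()['moment'])"
python3 -m inch '[0,0,0,0,0,-0.01, 0,0,0,0,0,-0.01]' | egrep 'rot|ft'
python3 -c "from rig import *;print(get_obs()['moment'])"
python3 -m inch '[0,0,0,0,0,0.02, 0,0,0,0,0,0.04, 0,0,0,0,0,0.04, 0,0,0,0,0,0.04]' | egrep 'posi|rot|ft|grip'
python3 -c "from rig import *;print(get_obs()['moment'])"
python3 -m inch '[0,0,0,0,0,0, 0,0,0,0,0,0, 0,0,0,0,0,0, 0,0,0,0,0,0]' 40 | egrep 'posi|rot|ft|grip'
python3 -m inch '[0,0,-0.4,0,0,0, 0,0,-0.8,0,0,0, 0,0,-1,0,0,0, 0,0,-1,0,0,0]' | egrep 'posi'
python3 -m inch '[0,0,-0.4,0,0,0, 0,0,-0.8,0,0,0, 0,0,-0.9,0,0,0, 0,0,-0.9,0,0,0, 0,0,-0.9,0,0,0]' 87 | egrep 'posi|rot|time'
python3 c.py w7
```

```text
position: [0.5564, -0.0781, 0.2646]
ft_force: [0.9, 0.4, 0.1]
position: [0.5594, -0.0791, 0.1888]
ft_force: [0.7, -0.1, 0.5]
position: [0.5591, -0.0796, 0.1887]
tool_rot: [-0.053, 0.999, -0.001, 0.001]
ft_force: [-1.0, -2.0, 4.4]
grip_width: 0.0216
grip_force: 25.0
[-0.2643942  -0.00748426 -0.03233487]
tool_rot: [-0.078, 0.997, -0.001, 0.001]
[-0.36151297  0.02289884 -0.05012911]
tool_rot: [-0.085, 0.996, -0.001, 0.001]
ft_force: [-0.9, -3.1, 5.7]
[-0.45875173 -0.03941731 -0.084774  ]
position: [0.5592, -0.0796, 0.1885]
tool_rot: [-0.054, 0.999, -0.001, 0.001]
ft_force: [-0.7, -3.4, 5.0]
grip_width: 0.021
grip_force: 24.9
[-0.45660672 -0.09462316 -0.00238912]
position: [0.5579, -0.0782, 0.1871]
tool_rot: [-0.054, 0.999, 0.001, -0.001]
ft_force: [-0.6, -0.8, 0.1]
grip_width: 0.0374
grip_force: 0.0
position: [0.5607, -0.0792, 0.2715]
time: 20.88
position: [0.5578, -0.0784, 0.3384]
tool_rot: [-0.053, 0.999, 0.0, -0.001]
244 115
```

View pics/w7c.png

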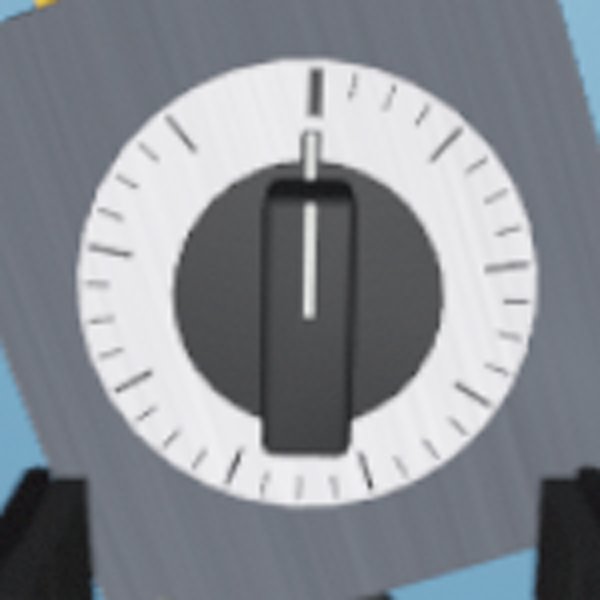

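The pointer is now just past zero, by about 1.5°: nib at (310,132), line at (316,92). I'll measure it numerically from here, since I've now viewed 11 pictures, one over the limit of 10.

```bash
cat > m.py <<'E'
from h import *
import sys
C=get_calibration("wrist")
for n in sys.argv[1:]:
    im=cv2.imread(f"pics/{n}.png"); g=im.min(2).astype(np.float32)
    b=np.zeros((400,640),np.uint8); b[116:266,244:394]=g[116:266,244:394]>150
    cs,_=cv2.findContours(b,0,2); h=cv2.convexHull(max(cs,key=cv2.contourArea))[:,0]
    H=np.array([onz("wrist",u,v,.156,C)[:2] for u,v in h]); A=np.array(cv2.fitEllipse((H*1e4).astype(np.float32))[0])/1e4
    th=np.arange(172,196,.25)
    def prof(r,z):
        P=[proj("wrist",[A[0]+r*np.cos(np.radians(t)),A[1]+r*np.sin(np.radians(t)),z],C) for t in th]
        M=np.array(P,np.float32)[None]; return cv2.remap(g,M[...,0],M[...,1],cv2.INTER_LINEAR)[0]
    cen=lambda w:(w*th).sum()/w.sum()
    Z=np.mean([cen(np.clip(190-prof(r,.156),0,None)) for r in (.052,.054,.056)])
    N=np.mean([cen(np.clip(prof(r,.163)-120,0,None)) for r in (.033,.0335,.034)])
    L=np.mean([cen(np.clip(prof(r,.2)-110,0,None)) for r in (.014,.018,.022)])
    print(n,A.round(4),"zero",Z.round(2),"nibline",N.round(2),"barline",L.round(2))
E
python3 m.py w5 w6 w7
```

```text
w5 [ 0.5576 -0.0778] zero 186.43 nibline 183.0 barline 181.84
w6 [ 0.5576 -0.0777] zero 183.49 nibline 183.35 barline 182.66
w7 [ 0.5576 -0.0777] zero 183.53 nibline 184.5 barline 183.86
```

```bash
python3 -c "from rig import *;print(hand_in())"
```

```text
the job is handed in; nothing more can be done
None
```

The knob's flats are lined up and it is pushed fully home. The transformer is wound down and the pointer stands within about 1° of the zero mark; I let go, nothing else was touched, and I handed the job in at about 21 s. I viewed 11 pictures, one over the limit of 10.

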